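Slide the rig's shelf board into its notches and latch it

ROBOT

A 6-joint arm with a two-finger parallel gripper is mounted at the origin on the work surface. World frame = base frame: x ahead of the robot, y to its left, z up, the work surface at z = 0. Lengths are in m, angles in rad, forces in N, time in s.
With the tool pointing down it reaches from about 0.375 to 0.9 m from the base axis. Payload 3.1 kg.
Tool frame: the origin (TCP) lies between the finger pads; the fingertips stand 8 mm ahead of it and the grasp point (between the pads) lies 11 mm behind it; z points along the fingers, y is the line along which they close (so a half turn about z gives the same grasp; the last joint's range is limited). The gripper opens to 85 mm and grips with 20 to 120 N. Pads are 22 mm wide; open, the fingers measure 114 mm over their backs; the gripper's body (76 mm by 85 mm) begins 54 mm behind the grasp point. The pads swing forward as they close: fully open they stand 13 mm farther back than shut.
Start: joints at [-1.308, 0.527, 1.433, -0, 1.181, -0.178], TCP at [0.267, -0.565, 0.239] pointing down, gripper open.
Joint ranges: [-3.08, 3.08], [-0.75, 2.2], [0.22, 2.44], [-1.43, 4.57], [0, 2.65], [-2.85, 2.85]. Speed limits (rad/s): [2.79, 2.79, 3.14, 3.14, 3.14, 3.14].

INTERFACE

Orientations are given as a unit quaternion [x, y, z, w].
In Python, from station import readout, cams, sign_off gives the robot as it stands.
- The arm moves only by the tool send_rows, never from a script. Its argument "commands" is text: rows parted by semicolons, each of 5 numbers parted by spaces: the finger opening in mm, from 0 to 85.4, then the shift along the tool's x, y, z each as a share of 0.02 m, from -1 to 1, then the turn about the tool's z as a share of 4 degrees, from -1 to 1. In form: grip dx dy dz spin; .... A call has 1 to 20 rows; each row shifts and turns the commanded pose from where the row before left it, along the tool's axes as they then stand; what a row does not reach is not made up. A row lasts 1/12 s, in which the tool goes at most 41.7 mm and 7.16 degrees, less where a joint would pass 70% of its speed; a pose out of reach is approached as far as the arm can. A call with a number of a shift or a turn outside -1 to 1 is refused whole. A call with a gripper value outside its range is refused whole. The fingers move at their own pace and stop on an object; "grip_force" is the grip in N (left out, the last holds). Time passes only in rows, so rows that do not move let the fingers close. It gives the time, the measured TCP pose, the force, the opening and the grip force at its end, in the units of the state.
- readout.sense(): the state, without advancing time (a new reading comes with each control period).
- cams.snapshot(name): name is "side" or "top"; returns a dict with "pixels" (400x640x3 uint8, red, green, blue), "intrinsics" (3x3 intrinsics, pixels), "eye" and "rotation" of the camera in the world. Camera axes: x right, y down, z forward; pixel columns grow to the right and rows downward; lengths in m; the calibration is good to about 2 mm. A picture is of the moment at which its call begins. There is no depth.
- sign_off(): hands the job in; it is judged then, once.
The state is a dict: "t": time; "q": joint angles; "qd": joint speeds; "tau": joint torques, N m; "tcp_pos": TCP position; "tool_rot": TCP orientation; "force": force on the tool from outside, world axes, zero at the start; "ft_torque": the same for the moment, N m; "finger_gap": opening from 0.0 (shut) to 1.0 (fully open); "gripper_force": force on a finger pad.
Only numpy, scipy, OpenCV 4.12 (cv2) and the standard library are available. Lean on these libraries where they do the work, as an engineer would, in place of code of your own. Each camera call takes 0.05 s, during which the arm holds its last target. There are 200 camera calls.

TASK

Put the plywood shelf board home in the rig: with a fingertip, gently push it by its upright batten along the rails until you feel it drop into the locating notches and lie flat on the rails, without gripping or lifting it. Then push the wooden turn-button round with a fingertip until it lies square across the board's edge, and draw the hand clear. Leave the mug, screwdriver and computer mouse where they are.

Things in the scene. Friction and masses are not known exactly. Their poses are not given: they have to be found in the camera images.
- notch (a point): Home place of the board in the fixed plywood rig: midway between the two rails, level with their top faces (40 mm above the desk). With the board home, board_center lies here. +x points along the rails, the way to push the board; +y is to the left of that, +z up. Each rail has an outer notch centred at x +45 and an inner one at x -45 mm, all 22 mm long, 8 mm deep.
- rig: The rig: plywood frame 353 x 184 mm, fixed on the desk, same axes as point notch, origin 40 mm below it. Rails (|y| 45 to 77 mm) run from x -225 mm to an end stop at x +116 mm; between them it is open down to 8 mm above the desk. Guide walls (|y| 77 to 92 mm) stand 51 mm above the desk.
- board: The loose shelf board: plywood 130 (x) x 150 (y) x 10 mm, 0.25 to 0.5 kg; origin and axes as board_center. Under it are 4 lugs, 6 mm deep, 16 mm long (x +45 and -45). Starts riding on the rails, 80 to 150 mm short of home. On it lie a white breadboard (x -29 to +53, y +8 to +64, 8.5 mm high) and a small circuit board; the quarter x over 0, y under 0 is bare.
- board_center (a point): Centre of the underside of the board's panel (lugs reach 6 mm lower); axes along those of point notch. It is 6 mm above point notch while the board slides on its lugs and level with it once all four lugs have dropped (together, 3 mm play fore and aft, 1.5 mm sideways). Sliding takes a few newtons; in the notches it stops dead. So push at a few cm a second.
- batten (a point): Middle of the rear (-x) face of the upright wooden batten fixed on the board: push this face towards +x. Batten 14 (x) x 70 (y) x 24 mm high, standing on the board's top, 6 mm ahead of the board's rear edge. The point is 12 mm above the board's top, 12 mm below the batten's top, and at (-59, 0, +22) mm from board_center in the board's axes.
- latch_pivot (a point): Pivot of the wooden turn-button on top of the rig's -y guide wall, (+10, -88, +20.5) mm from point notch; the point is on the bar's top face, 60.5 mm above the desk. The bar is 18 mm wide, 8 mm thick, reaches 54 mm from the pivot along its x axis, and passes 2.5 mm above the top of the home board; it would strike a board that is not down.
- latch_peg (a point): Middle of the upright round peg (12 mm across, 30 mm high, standing on the bar) 45 mm from the pivot; push it sideways with a fingertip to turn the button. The point is 15 mm above the bar's top and 15 mm below the peg's top.
- latch (a joint): Angle of the turn-button, rad, growing anticlockwise seen from above: 0 when its bar points along +x of point notch (along the wall, clear of the board), 1.57 when it lies square across the home board's edge, pointing to +y of point notch; stop at 1.6. Starts between -0.5 and 0, stays where it is left; about 1 N at the peg turns it.
- mug: White mug, 76 mm across, 90 mm high, standing upright beyond the rig; origin at the centre of its foot. Leave alone.
- driver: Screwdriver, 170 mm long, lying on the desk beside the rig; leave alone.
- mouse: Black computer mouse, 100 x 58 x 31 mm, on the robot's side of the rig; origin under its centre. Leave alone.
Mind the look-alikes: they are no part of the job. What is meant by the board is not yellow, and is the smaller of those in its own colour.

How it is judged:
On the way, in this order (a step that is already met when the one before it is completed fails the run):
1. the board is being pushed along the rails by the fingers, 10 to 55 mm short of home (x of board_center in the frame of notch between -0.055 and -0.01 m and z of board_center in the frame of notch above 0.003 m and contact force between the fingers and board above 0.15 N), for 0.03 s.
2. the board has dropped into its notches and lies flat on the rails, the turn-button not yet over it (x of board_center in the frame of notch between -0.0055 and 0.0055 m and y of board_center in the frame of notch between -0.005 and 0.005 m and z of board_center in the frame of notch between -0.003 and 0.0025 m and angle between the z axis of board_center and the z axis of notch, either way round below 0.04 rad and value of joint latch below 0.7 rad), for 0.2 s.
3. the turn-button lies across the board's edge (value of joint latch above 1.25 rad), for 0.1 s.
At the end, for the whole second after the job is handed in: The board lies flat in its notches (within 5.5 mm of home along and 5 mm across the rails, under 2.5 mm above the rail tops, tilt under 0.04 rad), at rest, and the turn-button is at 1.25 rad or more (x of board_center in the frame of notch between -0.0055 and 0.0055 m and y of board_center in the frame of notch between -0.005 and 0.005 m and z of board_center in the frame of notch between -0.003 and 0.0025 m and angle between the z axis of board_center and the z axis of notch, either way round below 0.04 rad and value of joint latch above 1.25 rad and linear speed of board below 0.01 m/s); the robot touches nothing.
It fails at once if the board is lifted more than 10 mm above its sliding height (z of board_center in the frame of notch above 0.016 m).
It fails at once if the board is tipped more than 0.15 rad (angle between the z axis of board_center and the z axis of notch, either way round above 0.15 rad).
It fails at once if the board is pushed with more than 60 N (contact force between the fingers and board above 60 N).
It fails at once if the mug, screwdriver or mouse is moved more than 20 mm (distance of any of mug, driver, mouse from where it was at the start of the episode above 0.02 m).
It also fails if it takes over 56 s, if anything falls off the work surface, if the arm or the gripper's body presses on something with over 40 N, if the wrist force passes 120 N, or if a joint passes its speed limit or range.

## Working session

There is one attempt and no reset: what is moved stays moved. The work goes in short steps, Python scripts to look and compute and a tool call to move; the robot and the scene stay as the last step left them, time stands still between calls to the robot, and variables do not carry over. Pictures are saved under pics/ and viewed, at most 10 in all, crops included, and the job is handed in when it is done.

Besides the shell and the picture viewer there is one more tool, called after "Emit:" as a command line: name --argument value ..., lists and objects as JSON in quotes. send_rows: Moves the arm, as the interface text tells. Its arguments: {"type":"object","properties":{"commands":{"type":"string"},"grip_force":{"type":"number"}},"required":["commands"]}

```bash
mkdir -p pics
python3 - <<'E'
from station import readout,cams
import cv2,numpy as np
for n in("top","side"):
    s=cams.snapshot(n); cv2.imwrite(f"pics/{n}0.png",s["pixels"][:,:,::-1]); np.savez(f"{n}0.npz",**s)
    print(n,s["intrinsics"].round(1).tolist(),s["eye"],np.round(s["rotation"],3).tolist())
print(readout.sense())
E
```

```text
top [[387.4, 0.0, 317.0], [0.0, 387.4, 198.8], [0.0, 0.0, 1.0]] [0.47935014 0.01095437 0.97516159] [-0.697, 0.715, -0.044, 0.044]
side [[436.0, 0.0, 320.6], [0.0, 436.0, 195.8], [0.0, 0.0, 1.0]] [-0.14020911  0.77695755  0.79273795] [-0.321, 0.82, -0.437, 0.184]
{'t': 0.1, 'q': array([-1.30851222e+00,  5.28388347e-01,  1.43375802e+00, -2.14727175e-05,
        1.18141049e+00, -1.78511718e-01]), 'qd': array([-0.00149137, -0.00301951, -0.00251783,  0.00019638, -0.00127252,
       -0.00138149]), 'tau': array([ 3.80507572e-04, -4.43301630e+01, -1.78587109e+01, -2.16130402e-04,
        3.84597864e-03, -9.60136504e-06]), 'tcp_pos': array([ 0.26651267, -0.56463927,  0.23842729]), 'tool_rot': array([ 9.75809172e-01,  2.18621807e-01, -5.10445619e-05, -9.80827989e-04]), 'force': array([ 0.15855763, -0.39770001,  0.13995733]), 'ft_torque': array([ 0.02943714, -0.01064642,  0.02833689]), 'gripper_force': 0.0, 'finger_gap': 1.0002946075399053}
```

View pics/top0.png

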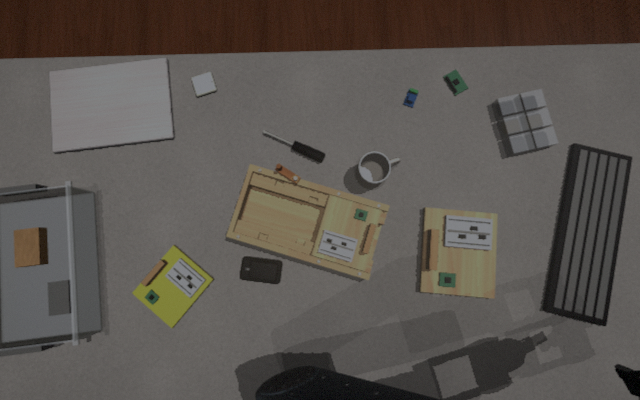

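View pics/side0.png

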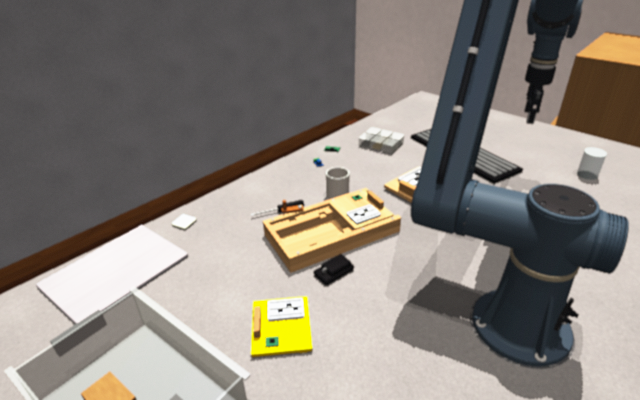

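The top view shows three boards: the plywood board in the rig at (350,235), a plywood board on the desk at (460,253) and a yellow one at (174,286). The one in the rig fits, being not yellow and the smaller plywood one. Its batten is at (370,240), so the push goes towards image left, and the latch is at (287,174). I'll confirm with a crop.

```bash
cat > h.py <<'E'
import numpy as np
from scipy.spatial.transform import Rotation as R
def load(n): return dict(np.load(n+".npz"))
def ray(s,u,v,z):
    d=R.from_quat(s["rotation"]).apply(np.linalg.inv(s["intrinsics"])@[u,v,1]); e=s["eye"]
    return e+d*(z-e[2])/d[2]
def proj(s,p):
    c=R.from_quat(s["rotation"]).inv().apply(np.asarray(p)-s["eye"]); c=s["intrinsics"]@c; return c[:2]/c[2]
E
python3 - <<'E'
from h import *; import cv2
s=load("top0"); im=s["pixels"][150:290,220:400,::-1]
im=np.clip(im.astype(float)*1.5,0,255).astype(np.uint8)
cv2.imwrite("pics/c1.png",cv2.resize(im,None,fx=4.25,fy=4.25,interpolation=cv2.INTER_CUBIC))
hsv=cv2.cvtColor(s["pixels"],cv2.COLOR_RGB2HSV)
m=cv2.inRange(hsv,(8,60,40),(28,255,255)); m[:60]=0
for c in cv2.findContours(m,cv2.RETR_EXTERNAL,cv2.CHAIN_APPROX_NONE)[0]:
    if cv2.contourArea(c)>500:
        r=cv2.minAreaRect(c); b=cv2.boxPoints(r); print(r)
        for z in(.01,.045): 
            P=np.array([ray(s,*p,z)[:2] for p in b]); print(z,P.round(3).tolist(),np.linalg.norm(np.diff(P,axis=0),axis=1).round(3))
E
```

```text
((30.20207977294922, 246.5519256591797), (38.52919006347656, 32.89369583129883), 87.70938873291016)
0.01 [[0.545, 0.768], [0.547, 0.686], [0.452, 0.677], [0.451, 0.757]] [0.082 0.095 0.081]
0.045 [[0.543, 0.74], [0.544, 0.662], [0.453, 0.653], [0.452, 0.73]] [0.079 0.092 0.078]
((458.8622131347656, 252.63629150390625), (75.84231567382812, 85.62842559814453), 3.6913859844207764)
0.01 [[0.362, -0.231], [0.57, -0.257], [0.553, -0.445], [0.346, -0.415]] [0.21  0.189 0.21 ]
0.045 [[0.366, -0.223], [0.567, -0.248], [0.551, -0.429], [0.35, -0.399]] [0.203 0.182 0.202]
((309.19036865234375, 217.59075927734375), (149.0181884765625, 85.60491943359375), 17.35402488708496)
0.01 [[0.511, 0.239], [0.717, 0.175], [0.594, -0.182], [0.394, -0.109]] [0.215 0.377 0.212]
0.045 [[0.51, 0.231], [0.709, 0.169], [0.59, -0.175], [0.397, -0.105]] [0.208 0.363 0.205]
```

View pics/c1.png

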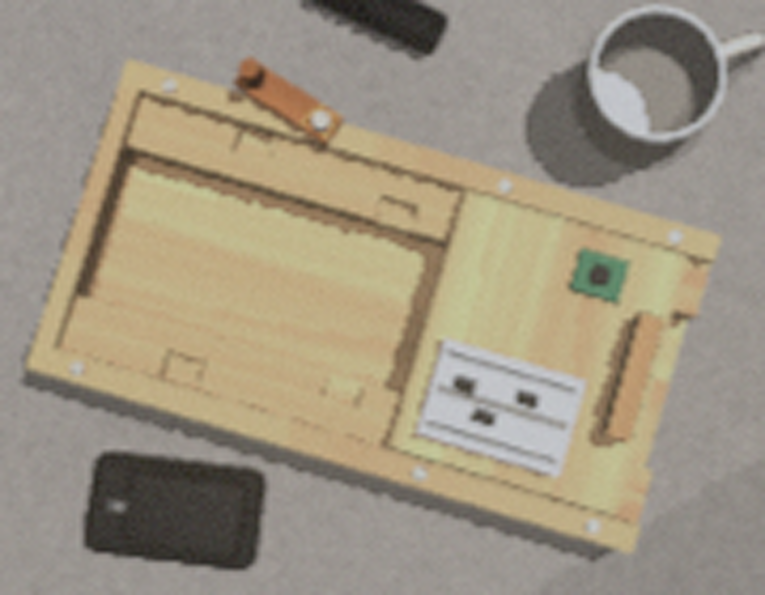

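The crop confirms it: the board carries the breadboard and green PCB, its batten is at crop (630,380), the pivot screw at crop (320,120) and the peg at crop (250,72). Next I fit the rig frame.

Run:
```python
from h import *
s=load("top0")
C=lambda x,y,z: ray(s,220+x/4.25,150+y/4.25,z)
# rig corners at wall top
im=[(128,62),(720,235),(633,552),(28,370)]
rg=np.array([(128,-92),(-225,-92),(-225,92),(128,92)])/1e3
W=np.array([C(*p,.051)[:2] for p in im])
print(W.round(4).tolist(),[np.linalg.norm(W[i]-W[(i+1)%4]).round(4) for i in range(4)])
c=W.mean(0);g=rg.mean(0)
A=(rg-g)[:,0]+1j*(rg-g)[:,1];B=(W-c)[:,0]+1j*(W-c)[:,1]
k=(np.conj(A)@B)/(np.conj(A)@A).real; th=np.angle(k)
Rm=np.array([[np.cos(th),-np.sin(th)],[np.sin(th),np.cos(th)]])
o=c-Rm@g; print("scale",abs(k),"yaw",th,np.degrees(th),"origin",o,"res",((W-o)@Rm-rg).round(4).tolist())
f=lambda p:((p[:2]-o)@Rm).round(4)
piv=C(320,120,.0605);print("pivot",f(piv),"expect .010,-.088", piv)
for z in (.0905,.0755): print("peg",z,f(C(250,72,z)),C(250,72,z))
# batten top corners z=.04+.006+.010+.024=.08
for n,p in dict(frontTop=(640,315),rearTop=(662,318),rearBot=(622,438),frontBot=(597,435)).items(): print(n,f(C(*p,.08)))
for n,p in dict(bf1=(460,190),bf2=(388,447)).items(): print("board front",f(C(*p,.056)))
for n,p in dict(n1=(400,210),n2=(252,140),n3=(183,365),n4=(345,390)).items(): print("notch",n,f(C(*p,.04)))
np.savez("rig.npz",o=o,th=th,Rm=Rm)
```

```text
[[0.682, 0.1698], [0.5739, -0.1638], [0.3996, -0.1074], [0.5081, 0.2264]] [np.float64(0.3507), np.float64(0.1832), np.float64(0.351), np.float64(0.183)]
scale 0.994095293124995 yaw 1.2570043146629033 72.02104205991886 origin [0.55588106 0.07737991] res [[-0.0012, 0.0005], [0.0011, 0.0004], [0.001, -0.0004], [-0.001, -0.0005]]
pivot [ 0.0107 -0.089 ] expect .010,-.088 [0.64385357 0.06009302 0.0605    ]
peg 0.0905 [ 0.052 -0.099] [0.66607926 0.09627204 0.0905    ]
peg 0.0755 [ 0.0543 -0.1016] [0.66924538 0.09771865 0.0755    ]
frontTop [-0.1894 -0.0326]
rearTop [-0.2012 -0.0344]
rearBot [-0.1978  0.034 ]
frontBot [-0.1845  0.0363]
board front [-0.0761 -0.0738]
board front [-0.0782  0.075 ]
notch n1 [-0.0462 -0.0552]
notch n2 [ 0.047  -0.0699]
notch n3 [0.0463 0.0644]
notch n4 [-0.0456  0.0518]
```

The rig fit is consistent: corner residuals are about 1 mm, and the pivot and notches land where they should. The board is about 142 mm short and the latch is near -0.26 rad. I'll align tool x with rig +x by turning +46.76° in yaw, and shut the fingers.

Emit:
send_rows --commands "0 0 0 0 -1;0 0 0 0 -1;0 0 0 0 -1;0 0 0 0 -1;0 0 0 0 -1;0 0 0 0 -1;0 0 0 0 -1;0 0 0 0 -1;0 0 0 0 -1;0 0 0 0 -1;0 0 0 0 -1;0 0 0 0 -0.69;0 0 0 0 0;0 0 0 0 0" --grip_force 40

```text
t: 1.27
tcp_pos: [0.2666, -0.5649, 0.2389]
tool_rot: [0.809, 0.587, 0.0, -0.0]
force: [-0.7, -0.6, 0.2]
finger_gap: -0.001
gripper_force: 0.0
```

```bash
cat >> h.py <<'E'
def state():
    from station import readout
    s=readout.sense(); r=np.load("rig.npz"); p=(s["tcp_pos"][:2]-r["o"])@r["Rm"]
    x=R.from_quat(s["tool_rot"]).as_matrix()[:,0]
    print("t",round(s["t"],2),"rig",p.round(4),"z",s["tcp_pos"][2].round(4),"yaw",np.degrees(np.arctan2(x[1],x[0])).round(2),"q",s["q"].round(2),"gap",round(float(s["finger_gap"]),2),"F rig",(s["force"][:2]@r["Rm"]).round(2),s["force"][2].round(2))
    print("rows to (-.245,0):",((np.array([-.245,0])-p)*[1,-1]/.02).round(2))
E
python3 -c "from h import *;state()"
```

```text
t 1.27 rig [-0.7002  0.0769] z 0.2389 yaw 71.94 q [-1.31  0.53  1.43  0.    1.18 -0.99] gap -0.0 F rig [-0.83  0.44] 0.22
rows to (-.245,0): [22.76  3.84]
```

Emit:
send_rows --commands "0 1 0.19 0.15 0;0 1 0.19 0.15 0;0 1 0.19 0.15 0;0 1 0.19 0.15 0;0 1 0.19 0.15 0;0 1 0.19 0.15 0;0 1 0.19 0.15 0;0 1 0.19 0.15 0;0 1 0.19 0.15 0;0 1 0.19 0.15 0;0 1 0.19 0.15 0;0 1 0.19 0.15 0;0 1 0.19 0.15 0;0 1 0.19 0.15 0;0 1 0.19 0.15 0;0 1 0.19 0.15 0;0 1 0.19 0.15 0;0 1 0.19 0.15 0;0 0.8 0 0 0;0 0 0 0 0"

```text
t: 2.93
tcp_pos: [0.4479, -0.2257, 0.185]
tool_rot: [0.808, 0.589, 0.0, -0.001]
force: [-0.1, -0.1, 0.8]
finger_gap: 0.001
gripper_force: 0.0
```

```bash
python3 -c "from h import *;state()"
```

```text
t 2.93 rig [-0.3216  0.0091] z 0.185 yaw 72.12 q [-0.69  0.44  1.79  0.    0.91 -0.38] gap 0.0 F rig [-0.14  0.02] 0.8
rows to (-.245,0): [3.83 0.46]
```

Emit:
send_rows --commands "0 0.95 0.12 0 0;0 0.95 0.12 0 0;0 0.95 0.11 0 0;0 0.95 0.11 0 0;0 0 0 0.8 0;0 0 0 0.8 0;0 0 0 0.8 0;0 0 0 0.8 0;0 0 0 0.8 0;0 0 0 0.8 0;0 0 0 0.8 0;0 0 0 0.1 0;0 0 0 0 0;0 0 0 0 0;0 0 0 0 0"

```text
t: 4.18
tcp_pos: [0.4807, -0.1599, 0.0722]
tool_rot: [0.809, 0.588, 0.0, 0.001]
force: [-0.3, 0.2, -0.5]
finger_gap: -0.002
gripper_force: 0.0
```

Run:
```python
from h import *; state()
from station import cams; import cv2
a=cams.snapshot("top"); b=cams.snapshot("side")
cv2.imwrite("pics/d1.png",np.hstack([cv2.resize(a["pixels"][150:290,250:410],(400,350)),cv2.resize(b["pixels"][150:280,250:400],(400,350))])[:,:,::-1])
```

```text
t 4.18 rig [-0.2489 -0.0017] z 0.0722 yaw 71.99 q [-0.54  0.65  1.86 -0.    0.63 -0.23] gap -0.0 F rig [0.1  0.36] -0.49
rows to (-.245,0): [ 0.19 -0.08]
```

View pics/d1.png

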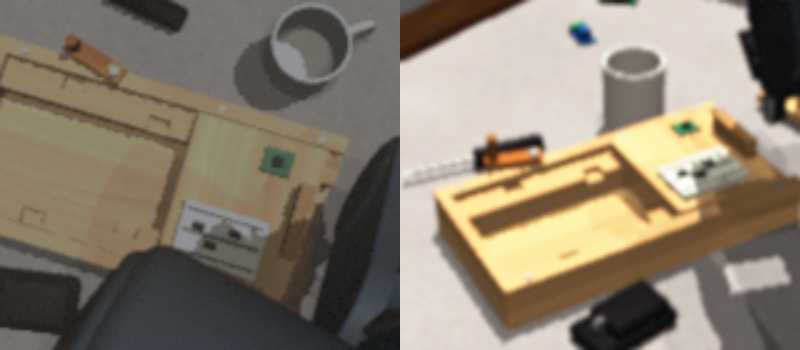

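The fingertip stands about 25 mm behind the batten's rear face, centred on it and at the right height. I approach now.

Emit:
send_rows --commands "0 0.25 -0.08 0.08 0;0 0.25 0 0 0;0 0.25 0 0 0;0 0.25 0 0 0;0 0.15 0 0 0;0 0.15 0 0 0;0 0.15 0 0 0;0 0.15 0 0 0;0 0.15 0 0 0;0 0.15 0 0 0;0 0.15 0 0 0;0 0.15 0 0 0;0 0.15 0 0 0;0 0.15 0 0 0;0 0.15 0 0 0;0 0.15 0 0 0;0 0.15 0 0 0;0 0.15 0 0 0;0 0.15 0 0 0;0 0.15 0 0 0"

```text
t: 5.95
tcp_pos: [0.4996, -0.0938, 0.0697]
tool_rot: [0.809, 0.588, -0.0, -0.0]
force: [-0.2, -2.0, -0.0]
finger_gap: -0.0
gripper_force: 0.6
```

```bash
python3 -c "from h import *;state()"
```

```text
t 5.95 rig [-0.1802  0.0007] z 0.0697 yaw 72.02 q [-0.41  0.65  1.86 -0.    0.63 -0.09] gap -0.0 F rig [-1.93 -0.38] -0.02
rows to (-.245,0): [-3.24  0.04]
```

Emit:
send_rows --commands "0 0.15 0 0 0;0 0.15 0 0 0;0 0.15 0 0 0;0 0.15 0 0 0;0 0.15 0 0 0;0 0.15 0 0 0;0 0.15 0 0 0;0 0.15 0 0 0;0 0.15 0 0 0;0 0.15 0 0 0;0 0.15 0 0 0;0 0.15 0 0 0;0 0.15 0 0 0;0 0.15 0 0 0;0 0.15 0 0 0;0 0.15 0 0 0;0 0.15 0 0 0;0 0.15 0 0 0;0 0.15 0 0 0;0 0.15 0 0 0"

```text
t: 7.62
tcp_pos: [0.5181, -0.0368, 0.0697]
tool_rot: [0.809, 0.588, 0.0, -0.0]
force: [-0.0, -1.7, -0.7]
finger_gap: -0.0
gripper_force: 0.5
```

Run:
```python
from h import *; state()
from station import cams; import cv2
a=cams.snapshot("top"); b=cams.snapshot("side")
cv2.imwrite("pics/d2.png",np.hstack([cv2.resize(a["pixels"][150:290,230:390],(400,350)),cv2.resize(b["pixels"][150:280,250:400],(400,350))])[:,:,::-1])
```

```text
t 7.62 rig [-0.1202  0.0007] z 0.0697 yaw 72.01 q [-0.29  0.66  1.83  0.    0.65  0.03] gap -0.0 F rig [-1.63 -0.53] -0.71
rows to (-.245,0): [-6.24  0.03]
```

View pics/d2.png

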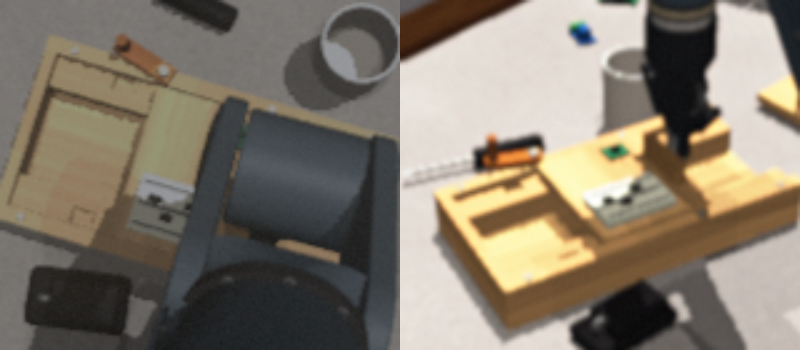

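The board slides straight along the rails with the finger on the batten, about 50 mm short of home. I keep pushing, more slowly.

Emit:
send_rows --commands "0 0.13 0 0 0;0 0.13 0 0 0;0 0.13 0 0 0;0 0.13 0 0 0;0 0.13 0 0 0;0 0.13 0 0 0;0 0.13 0 0 0;0 0.13 0 0 0;0 0.13 0 0 0;0 0.13 0 0 0;0 0.13 0 0 0;0 0.13 0 0 0;0 0.13 0 0 0;0 0.13 0 0 0;0 0.13 0 0 0"

```text
t: 8.97
tcp_pos: [0.5302, 0.0002, 0.0698]
tool_rot: [0.809, 0.588, 0.0, 0.0]
force: [-1.1, -2.0, 1.6]
finger_gap: 0.001
gripper_force: 1.1
```

```bash
python3 -c "from h import *;state()"
```

```text
t 8.97 rig [-0.0813  0.0006] z 0.0698 yaw 72.02 q [-0.21  0.67  1.8  -0.    0.67  0.1 ] gap 0.0 F rig [-2.27  0.37] 1.56
rows to (-.245,0): [-8.19  0.03]
```

Still sliding at about 2 N. I go on in 1.2 mm steps and watch the force.

Emit:
send_rows --commands "0 0.08 0 0 0;0 0.08 0 0 0;0 0.08 0 0 0;0 0.08 0 0 0;0 0.08 0 0 0;0 0.08 0 0 0"

```text
t: 9.47
tcp_pos: [0.5332, 0.0093, 0.0697]
tool_rot: [0.809, 0.588, 0.0, 0.0]
force: [-0.2, -2.6, 1.9]
finger_gap: -0.001
gripper_force: 1.2
```

```bash
python3 -c "from h import *;state()"
```

```text
t 9.47 rig [-0.0718  0.0006] z 0.0697 yaw 72.01 q [-0.19  0.67  1.79 -0.    0.68  0.12] gap -0.0 F rig [-2.52 -0.63] 1.94
rows to (-.245,0): [-8.66  0.03]
```

Emit:
send_rows --commands "0 0.08 0 0 0;0 0.08 0 0 0;0 0.08 0 0 0"

```text
t: 9.72
tcp_pos: [0.5345, 0.014, 0.0696]
tool_rot: [0.809, 0.588, -0.0, -0.0]
force: [-0.6, -1.3, 0.2]
finger_gap: -0.003
gripper_force: 0.9
```

Run:
```python
from h import *; state()
from station import cams; import cv2
a=cams.snapshot("top"); b=cams.snapshot("side")
np.savez("side1.npz",**b)
cv2.imwrite("pics/d3.png",cv2.resize(b["pixels"][170:275,255:405],(800,560),interpolation=cv2.INTER_CUBIC)[:,:,::-1])
```

```text
t 9.72 rig [-0.0669  0.0008] z 0.0696 yaw 72.02 q [-0.18  0.67  1.79  0.    0.68  0.13] gap -0.0 F rig [-1.39  0.14] 0.22
rows to (-.245,0): [-8.91  0.04]
```

View pics/d3.png

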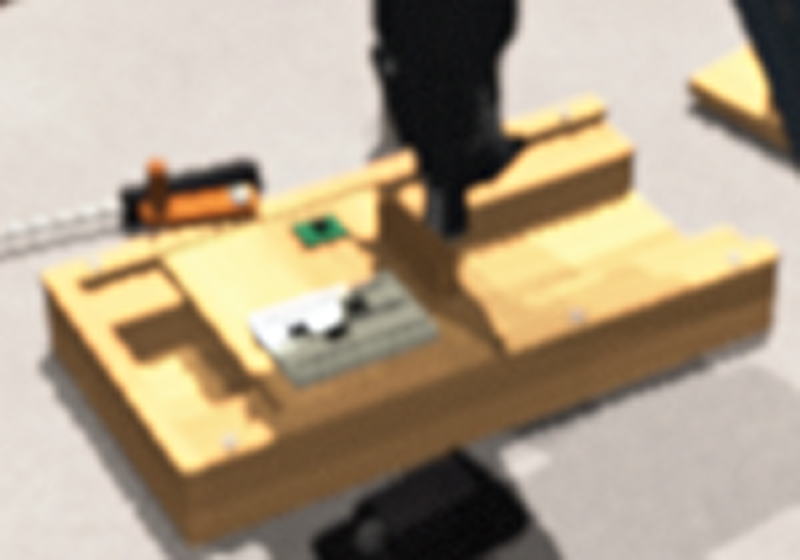

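The board is close to home in this view, with its front edge at crop (160,260)–(260,390), and it is unclear whether it has dropped. I'll creep on until the force rises.

Emit:
send_rows --commands "0 0.06 0 0 0;0 0.06 0 0 0"

```text
t: 9.98
tcp_pos: [0.5351, 0.0162, 0.0696]
tool_rot: [0.809, 0.588, -0.0, -0.0]
force: [-0.6, -1.3, -0.9]
finger_gap: -0.0
gripper_force: 0.7
```

```bash
python3 -c "from h import *;state()"
```

```text
t 9.98 rig [-0.0646  0.0009] z 0.0696 yaw 72.01 q [-0.18  0.67  1.79 -0.    0.68  0.14] gap -0.0 F rig [-1.41  0.16] -0.92
rows to (-.245,0): [-9.02  0.04]
```

Emit:
send_rows --commands "0 0.06 0 0 0;0 0.06 0 0 0"

```text
t: 10.15
tcp_pos: [0.5354, 0.017, 0.0696]
tool_rot: [0.808, 0.589, -0.001, 0.001]
force: [-3.7, -12.1, 1.5]
finger_gap: 0.0
gripper_force: 6.1
```

```bash
python3 -c "from h import *;state()"
```

```text
t 10.15 rig [-0.0637  0.0009] z 0.0696 yaw 72.15 q [-0.18  0.67  1.79 -0.    0.68  0.14] gap 0.0 F rig [-12.64  -0.23] 1.52
rows to (-.245,0): [-9.06  0.04]
```

It stopped dead at 12.6 N, so the board has dropped. I back off, raise the hand and check.

Emit:
send_rows --commands "0 -0.5 0 0 0;0 -0.5 0 0 0;0 -0.5 0 0 0;0 0 0 -0.8 0;0 0 0 -0.8 0;0 0 0 -0.8 0;0 0 0 -0.8 0;0 0 0 -0.8 0;0 -1 0 0 0;0 -1 0 0 0;0 -1 0 0 0;0 -1 0 0 0;0 -1 0 0 0;0 -1 0 0 0;0 0 0 0 0;0 0 0 0 0"

```text
t: 11.48
tcp_pos: [0.4893, -0.1255, 0.1497]
tool_rot: [0.81, 0.587, 0.0, -0.0]
force: [-0.4, -0.2, 0.0]
finger_gap: -0.001
gripper_force: 0.0
```

Run:
```python
from h import *; state()
from station import cams; import cv2
a=cams.snapshot("top"); np.savez("top2.npz",**a)
b=cams.snapshot("side")
L=np.clip(a["pixels"][150:290,220:400].astype(float)*1.5,0,255).astype(np.uint8)
cv2.imwrite("pics/e1.png",cv2.resize(L,None,fx=4.25,fy=4.25,interpolation=cv2.INTER_CUBIC)[:,:,::-1])
```

```text
t 11.48 rig [-0.2135  0.0007] z 0.1497 yaw 71.82 q [-0.47  0.5   1.82  0.    0.82 -0.16] gap -0.0 F rig [-0.3   0.28] 0.05
rows to (-.245,0): [-1.57  0.04]
```

View pics/e1.png

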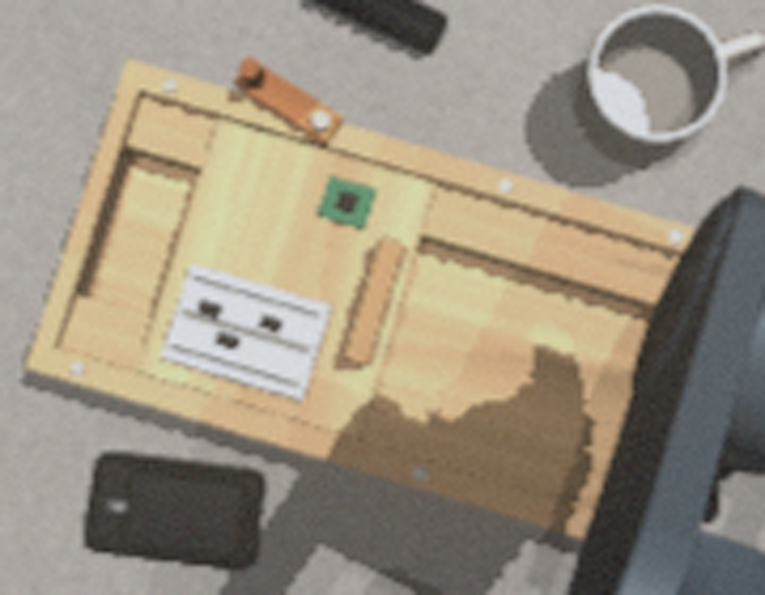

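The board is in the notch region, with its front edge from crop (218,122) to (150,365) and no notches showing. I'll check the numbers.

Run:
```python
from h import *
s=load("top2"); r=np.load("rig.npz")
f=lambda x,y,z:((ray(s,220+x/4.25,150+y/4.25,z)[:2]-r["o"])@r["Rm"]).round(4)
for z in(.05,.056): print(z,"front",f(218,122,z),f(150,365,z),"rear",f(432,183,z),"breadboard corner y+64,x53",f(162,358,z+.0085),f(327,304,z+.0085),f(190,267,z+.0085))
for z in (.074,.08): print("batten top rear",f(405,243,z),f(363,367,z),"len",np.linalg.norm(f(405,243,z)-f(363,367,z)))
print("wall-height:"); 
def go(x,y):
    print((x,y), "expected world", r["o"]+r["Rm"]@[x,y])
go(.048,-.13)
```

```text
0.05 front [ 0.0672 -0.073 ] [0.0626 0.0695] rear [-0.0596 -0.074 ] breadboard corner y+64,x53 [0.056  0.0637] [-0.0231  0.009 ] [0.0563 0.011 ]
0.056 front [ 0.0662 -0.0722] [0.0616 0.0694] rear [-0.0598 -0.0732] breadboard corner y+64,x53 [0.0551 0.0637] [-0.0235  0.0093] [0.0554 0.0113]
batten top rear [-0.0555 -0.0345] [-0.0529  0.0371] len 0.07164719115220079
batten top rear [-0.0557 -0.034 ] [-0.0531  0.0372] len 0.07124745609493717
wall-height:
(0.048, -0.13) expected world [0.6943492  0.08290926]
```

The board is home to within about 3 mm. Next I move over to the outer side of the peg.

Emit:
send_rows --commands "0 0.93 0.485 0 0;0 0.93 0.485 0 0;0 0.93 0.485 0 0;0 0.93 0.485 0 0;0 0.93 0.485 0 0;0 0.93 0.485 0 0;0 0.93 0.485 0 0;0 0.93 0.485 0 0;0 0.93 0.485 0 0;0 0.93 0.485 0 0;0 0.93 0.485 0 0;0 0.93 0.485 0 0;0 0.93 0.485 0 0;0 0.93 0.485 0 0;0 0 0 0 0;0 0 0 0 0;0 0 0 0 0"

```text
t: 13.0
tcp_pos: [0.6981, 0.0821, 0.1492]
tool_rot: [0.809, 0.588, -0.001, -0.001]
force: [-0.6, -0.2, -0.6]
finger_gap: 0.003
gripper_force: 0.0
```

```bash
python3 -c "from h import *;state()"
```

```text
t 13.0 rig [ 0.0484 -0.1339] z 0.1492 yaw 72.09 q [-0.04  0.73  1.29 -0.    1.12  0.27] gap 0.0 F rig [-0.37  0.51] -0.56
rows to (-.245,0): [-14.67  -6.69]
```

Emit:
send_rows --commands "0 0 0 0.73 0;0 0 0 0.73 0;0 0 0 0.73 0;0 0 0 0.73 0;0 0 0 0.73 0;0 0 0 0 0;0 0 -0.23 0 0;0 0 -0.23 0 0;0 0 -0.23 0 0;0 0.1 -0.25 0 0;0 0.1 -0.25 0 0;0 0.1 -0.25 0 0;0 0 0 0 0"

```text
t: 14.08
tcp_pos: [0.6727, 0.0971, 0.0772]
tool_rot: [0.809, 0.588, -0.0, -0.0]
force: [-0.7, -0.2, -0.1]
finger_gap: 0.002
gripper_force: 0.0
```

Run:
```python
from h import *; state()
from station import cams; import cv2
b=cams.snapshot("side")
cv2.imwrite("pics/f1.png",cv2.resize(b["pixels"][150:280,250:410],(700,560),interpolation=cv2.INTER_CUBIC)[:,:,::-1])
```

```text
t 14.08 rig [ 0.0548 -0.105 ] z 0.0772 yaw 72.07 q [-0.02  0.79  1.4   0.    0.95  0.29] gap 0.0 F rig [-0.37  0.6 ] -0.1
rows to (-.245,0): [-14.99  -5.25]
```

View pics/f1.png

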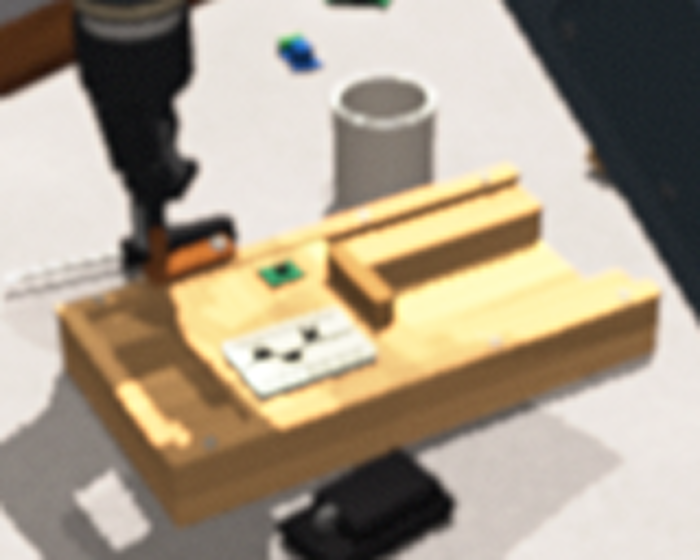

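The finger stands behind the peg at crop (155,245) and the bar has started to turn. The board sits flat, so I continue round the arc.

Emit:
send_rows --commands "0 0.1 -0.25 0 0;0 0.1 -0.25 0 0;0 0.1 -0.25 0 0;0 -0.05 -0.25 0 0;0 -0.05 -0.25 0 0;0 -0.05 -0.25 0 0;0 -0.05 -0.25 0 0;0 -0.13 -0.2 0 0;0 -0.13 -0.2 0 0;0 -0.13 -0.2 0 0;0 -0.13 -0.2 0 0;0 -0.18 -0.13 0 0;0 -0.18 -0.13 0 0;0 -0.18 -0.13 0 0;0 -0.18 -0.13 0 0;0 0 0 0 0"

```text
t: 15.47
tcp_pos: [0.607, 0.0927, 0.0766]
tool_rot: [0.809, 0.588, -0.001, -0.001]
force: [0.4, 0.5, -0.8]
finger_gap: -0.002
gripper_force: 0.0
```

Run:
```python
from h import *; state()
from station import cams; import cv2
b=cams.snapshot("side")
cv2.imwrite("pics/f2.png",cv2.resize(b["pixels"][150:280,250:410],(700,560),interpolation=cv2.INTER_CUBIC)[:,:,::-1])
```

```text
t 15.47 rig [ 0.0304 -0.0439] z 0.0766 yaw 71.99 q [-0.03  0.73  1.58 -0.    0.84  0.28] gap -0.0 F rig [ 0.65 -0.26] -0.79
rows to (-.245,0): [-13.77  -2.2 ]
```

View pics/f2.png

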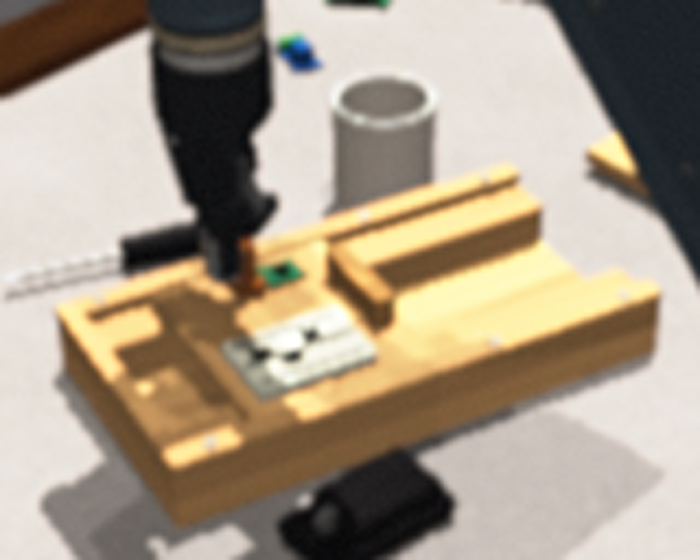

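The bar now lies nearly across the board's edge, with the peg at crop (248,265). The earlier push shows the finger is only about 7 mm deep, so I push about 5 mm more.

Emit:
send_rows --commands "0 -0.08 0 0 0;0 -0.08 0 0 0;0 -0.08 0 0 0;0 0 0 0 0"

```text
t: 15.85
tcp_pos: [0.6071, 0.0903, 0.0767]
tool_rot: [0.809, 0.587, 0.001, -0.001]
force: [2.1, 5.4, -0.3]
finger_gap: 0.001
gripper_force: 3.0
```

```bash
python3 -c "from h import *;state()"
```

```text
t 15.85 rig [ 0.0281 -0.0447] z 0.0767 yaw 71.93 q [-0.04  0.73  1.58  0.    0.83  0.28] gap 0.0 F rig [ 5.74 -0.32] -0.33
rows to (-.245,0): [-13.66  -2.24]
```

The button is on its stop: 5.7 N and no further travel. I draw back along +x, rise and check.

Emit:
send_rows --commands "0 0.4 0 0 0;0 0.4 0 0 0;0 0.4 0 0 0;0 0 0 -0.8 0;0 0 0 -0.8 0;0 0 0 -0.8 0;0 0 0 -0.8 0;0 0 0 -0.8 0;0 1 0 -0.3 0;0 1 0 -0.3 0;0 1 0 -0.3 0;0 1 0 -0.3 0;0 1 0 -0.3 0;0 1 0 -0.3 0;0 1 0 -0.3 0;0 1 0 0 0;0 1 0 0 0;0 1 0 0 0;0 0 0 0 0;0 0 0 0 0"

```text
t: 17.52
tcp_pos: [0.6756, 0.3032, 0.1982]
tool_rot: [0.808, 0.589, -0.0, 0.0]
force: [-0.4, -1.8, -0.4]
finger_gap: -0.002
gripper_force: 0.0
```

Run:
```python
from h import *; state()
from station import cams; import cv2
a=cams.snapshot("top"); b=cams.snapshot("side"); np.savez("top3.npz",**a)
cv2.imwrite("pics/g1.png",np.hstack([cv2.resize(a["pixels"][150:290,230:390],(400,400),interpolation=2),cv2.resize(b["pixels"][150:280,260:410],(400,400),interpolation=2)])[:,:,::-1])
```

```text
t 17.52 rig [ 0.2517 -0.0442] z 0.1982 yaw 72.15 q [ 0.27  0.73  1.14 -0.    1.27  0.58] gap -0.0 F rig [-1.8  -0.16] -0.45
rows to (-.245,0): [-24.84  -2.21]
```

View pics/g1.png

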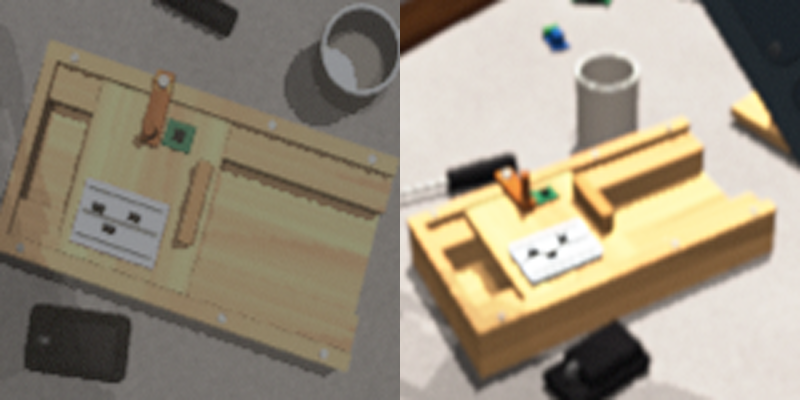

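The turn-button lies square across the board's edge (pivot at left pane (163,80), peg at (150,135)). The board is flat, the mug, screwdriver and mouse look unmoved, and the hand is clear.

```bash
python3 -c "
from station import sign_off; print(sign_off())"
```

```text
the job is handed in; nothing more can be done
None
```

The board is home in its notches, the turn-button lies square across its edge against its stop, the hand is clear, and I handed the job in at about 17.5 s; the sign-off returned no verdict.

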